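# Load the slide holder under the stage clip

## Task

Load the slide holder into the reading stage: press the spring clip's thumb plate down with one fingertip and keep it down while the other fingertip pushes the holder along the channel beneath the clip, until it is fully home against the end stop. Then let the clip go so that it clamps the holder, and move clear. Do not pick the holder up, and leave everything else on the bench where it stands.

Things in the scene. Friction and masses are not known exactly. Their poses are not given: they have to be found in the camera images.
- stage: Low grey reading stage fixed to the bench, 220 mm along x. Origin: on the bench under mid-length. x runs along its channel from the open loading end (near the robot) to the end stop, y left, z up. Raised dark deck: y -68 to 0, top z 30 mm. Lower base plate left of it: to y +66, top z 14. The clip's thumb plate stands over y +6 to +55, x -90 to +75.
- end_stop (a point): Middle of the lower edge of the aluminium end stop's face: stage x +90, y -34, z 30 mm (axes as the stage's). The stop is 12 mm high. The channel leading to it is 54 mm wide (stage y -61 to -7), between two guide rails 4 mm high and 5 wide along the whole deck.
- clip (a joint): Steel spring clip, a see-saw pivoting about the stage's x axis direction at y 0, z 33 mm. Radians: 0 at rest, grows as the thumb plate goes down, stop 0.42. Plate level at 0.30. Nose clears the holder from about 0.16; let go upon the holder it rests near 0.13. Spring: at mid-plate about 3 N starts it, about 7 N at 0.30.
- clip_nose (a point): Middle of the underside of the clip's nose, 16 x 8 mm, at the end of the arm that crosses the channel: stage x +65 (arm x 57 to 73), y -34. At rest it is 6 mm above the deck, too low for the holder; it rises about 3.4 mm per 0.1 rad of the clip. At rest the arm's top is 52 mm above the bench.
- thumb_plate (a point): Point on top of the clip's thumb plate (steel, 165 x 49 mm, 3 thick), midway across, at stage x -32, y +32 at rest and +34 level. At rest the plate slopes 0.30 rad up to the left, this point 45 mm above the bench; at 0.30 rad the plate is level, top 35 mm above the bench (5 above the deck). Press anywhere along its length; a fingertip can slide along it while pressing.
- holder: Flat white slide holder with two glass slides, 80 mm along x, 50 along y, 10 thick, about 60 g. Origin: centre of its underside; axes as the stage's when straight. Starts on the deck in the channel, short of the clip, underside 30 mm above the bench; slides freely. Fully home its front edge meets the end stop: origin at stage x +50, y -34, rear edge at x +10.
- rack_a: Bystander: yellow tube rack, 140 x 96 x 45, four capped tubes standing in it to 102 high (mm). Origin: centre of its underside.
- rack_b: Bystander: white tube rack, 140 x 96 x 45, three capped tubes standing in it to 102 high (mm). Origin: centre of its underside.
- reagent: Bystander: amber capped bottle, 56 across, 120 high (mm). Origin: centre of its underside.
- pot: Bystander: small clear capped sample pot, 36 across, 45 high, near the stage's right side (mm). Origin: centre of its underside.
- dish: Bystander: flat round covered dish, 60 across, 14 high, near the stage's right side (mm). Origin: centre of its underside.
- timer: Bystander: flat square bench timer, 62 x 62 x 18, near the stage's left side (mm). Origin: centre of its underside.
- beaker: Bystander: open glass beaker, 64 across, 75 high (mm). Origin: centre of its underside.
Not all that is in view belongs to the job. Leave any purple, red or yellow look-alike of the holder alone.

How it is judged:
By the outcome, as a careful person would: the job done as asked, in the order asked, and still so for the second after the job is handed in, with the robot touching nothing.
It also fails if it takes over 38 s, if anything falls off the work surface, if the arm or the gripper's body presses on something with over 40 N, if the wrist force passes 120 N, or if a joint passes its speed limit or range.

## Robot

A 6-joint arm with a two-finger parallel gripper is mounted at the origin on the work surface. World frame = base frame: x ahead of the robot, y to its left, z up, the work surface at z = 0. Lengths are in mm, angles in rad, forces in N, time in s.
With the tool pointing down it reaches from about 225 to 875 mm from the base axis. Payload 3.4 kg.
Tool frame: the origin (TCP) lies at the very end of the fingers, on their centre line; the grasp point (between the pads) lies 19 mm behind it; z points along the fingers, y is the direction in which the jaws open and shut (so a half turn about z gives the same grasp; the last joint's range is limited). The gripper opens to 85 mm and grips with 20 to 120 N. Pads are 22 mm wide; open, the fingers measure 114 mm over their backs; the gripper's body (76 mm by 85 mm) begins 54 mm behind the grasp point. The pads swing forward as they close: fully open they stand 13 mm farther back than shut.
Start: joints at [1.022, 0.276, 1.505, -0, 1.361, -0.121], TCP at [238.571, 523.208, 231.328] pointing down, gripper open.
Joint ranges: [-2.89, 2.89], [-0.75, 2.08], [0.22, 2.7], [-1.18, 4.32], [0.11, 2.71], [-2.7, 2.7]. Speed limits (rad/s): [2.57, 2.57, 3.14, 3.14, 3.14, 3.14].

## Interface

Orientations are given as a unit quaternion [x, y, z, w].
In Python, from station import r, vision, nets gives the robot as it stands.
- The arm moves only by the tool drive_tool, never from a script. Its argument "series" is a list of rows, each a list of 7 numbers: the shift along the tool's x, y, z as a fraction of full scale, then the turn, a rotation vector about the tool's x, y, z as a fraction of full scale, then the closure, from 0 (fully open) to 1 (shut). In form: [[tx, ty, tz, wx, wy, wz, hand], ...]. A call has 1 to 10 rows; each row shifts and turns the commanded pose from where the row before left it, along the tool's axes as they then stand; what a row does not reach is not made up. Full scale, the value 1, is 4 cm for a shift and pi/4 rad for a turn. A row lasts 1/12 s, in which the tool goes at most 41.7 mm and 7.16 degrees, less where a joint would pass 70% of its speed; a pose out of reach is approached as far as the arm can. A call with a number of a shift or a turn outside -1 to 1 is refused whole. A call with a gripper value outside its range is refused whole. The fingers move at their own pace and stop on an object; the grip force is fixed at half the most. Time passes only in rows, so rows that do not move let the fingers close. It gives the time, the measured TCP pose, the force and the opening at its end, in the units of the state.
- r.observe(): the state, without advancing time (a new reading comes with each control period).
- vision.camera(name): name is "scene" or "top" or "wrist"; returns a dict with "image" (480x640x3 uint8, red, green, blue), "vertical_fov" (degrees; the focal length in pixels is half the picture's height over the tangent of half this angle, whatever the lens; pixels are square), "cx", "cy" (the principal point, pixels), "rvec" (rotation vector, rad) and "tvec" (3), from world to camera coordinates, as OpenCV has them; the wrist camera has in their place "tool_from_camera" (4x4, takes a point from camera to tool coordinates, whose origin is the TCP and whose axes are the flange's). Camera axes: x right, y down, z forward; pixel columns grow to the right and rows downward; lengths in mm; the calibration is good to about 2 mm. The wrist camera is an equidistant fisheye: a pixel r from the principal point sees the ray r / f radians off the axis. A picture is of the moment at which its call begins: read the wrist's pose just before it. There is no depth.
- r.hand_in(): hands the job in, once; it reports no verdict.
Trained networks look in the newest picture that a camera, given by its name, has taken for a name from the list of things; names that differ only in an ending like _2 or _b are one class to them, and where a whole thing is asked for, a point or a joint stands for the part that bears it (a point fixed in the world has none). Each returns a list of dicts, best first, with "p" (0 to 1); they miss things now and then, are a little off and sometimes report something else, mostly with a low value. They report only what shows in the picture. A call takes as long as a camera call. They do not tell look-alikes from the thing itself.
- nets.spot_in(label, camera): "bbox" ([centre column, centre row, width, height] in pixels, round what is visible of it).
- nets.masks_of(label, camera): "mask" (480x640 bool, what is visible of it) and "bbox" ([centre column, centre row, width, height] in pixels, round what is visible of it).
The state is a dict: "clock": time; "qpos": joint angles; "qvel": joint speeds; "tau": joint torques, N m; "tool_pos": TCP position; "eef_rot": TCP orientation; "force": force on the tool from outside, world axes, zero at the start; "torque": the same for the moment, N m; "finger_gap": opening from 0.0 (shut) to 1.0 (fully open).
Only numpy, scipy, OpenCV 4.12 (cv2) and the standard library are available. Lean on these libraries where they do the work, as an engineer would, in place of code of your own. Each camera call takes 0.05 s, during which the arm holds its last target.

## Working session

There is one attempt and no reset: what is moved stays moved. The work goes in short steps, Python scripts to look and compute and a tool call to move; the robot and the scene stay as the last step left them, time stands still between calls to the robot, and variables do not carry over. Pictures are saved under pics/ and viewed, and the job is handed in when it is done.

Besides the shell and the picture viewer there is one more tool, called after "Request:" in YAML: its name, and indented under it one key for each argument. drive_tool: Moves the arm, as the interface text tells. Shift numbers are shares of 4 cm and turn numbers shares of pi/4 rad, none past 1 either way. Its arguments: {"type":"object","properties":{"series":{"type":"array"}},"required":["series"]}

```bash
ls; mkdir -p pics
python3 - <<'E'
from station import r,vision,nets
import cv2
s=r.observe();print(s)
for n in ["scene","top"]:
    c=vision.camera(n);cv2.imwrite(f"pics/{n}0.png",c["image"][:,:,::-1])
    print(n,{k:v for k,v in c.items() if k!="image"})
    for l in ["stage","holder","clip","thumb_plate","timer","pot","dish"]:
        print(l,[(round(d["p"],2),[round(x) for x in d["bbox"]]) for d in nets.spot_in(l,n)][:4])
print(r.observe()["clock"])
E
```

```text
pics
{'clock': 0.0, 'qpos': array([ 1.02197112e+00,  2.76572706e-01,  1.50613502e+00,  2.64593528e-05,
        1.36069569e+00, -1.21006736e-01]), 'qvel': array([ 0.00034461,  0.00031814, -0.00030481,  0.00015772,  0.00103056,
        0.00085418]), 'tau': array([-7.46459391e-04, -4.16766357e+01, -2.45808363e+01,  1.27949500e-05,
        1.09733711e-02,  2.76108966e-05]), 'tool_pos': array([238.28170507, 522.7224001 , 230.45167005]), 'eef_rot': array([ 2.12284270e-01,  9.77207536e-01, -8.50825128e-04, -3.09807338e-04]), 'force': array([ 0.16015754,  0.89308332, -0.50424984]), 'torque': array([ 0.02476857, -0.03663035,  0.0176509 ]), 'finger_gap': 0.9957385486255171}
scene {'vertical_fov': 46.99246437988959, 'cx': 312.74075426926987, 'cy': 242.00530483359734, 'rvec': array([ 2.30117083,  0.84693071, -0.31952981]), 'tvec': array([-416.48332748, -209.25116192, 1756.05310956])}
stage [(0.8, [321, 267, 92, 75]), (0.48, [274, 289, 23, 19]), (0.39, [254, 380, 29, 41])]
holder [(0.92, [316, 346, 34, 20]), (0.84, [330, 217, 29, 13]), (0.83, [314, 268, 34, 26]), (0.59, [267, 334, 30, 35])]
clip []
thumb_plate [(0.92, [321, 258, 53, 51])]
timer [(0.74, [357, 243, 26, 24]), (0.18, [274, 287, 21, 21])]
pot [(0.72, [309, 303, 16, 19])]
dish [(0.61, [272, 287, 20, 17]), (0.28, [323, 255, 58, 48])]
top {'vertical_fov': 54.32097539734857, 'cx': 324.74560811975033, 'cy': 236.0700570569209, 'rvec': array([ 2.14162376, -2.08017448,  0.19930297]), 'tvec': array([2.41456747e-01, 5.32909729e+02, 1.32027233e+03])}
stage [(0.77, [332, 229, 49, 70])]
holder [(0.75, [279, 259, 30, 32]), (0.72, [338, 227, 25, 30]), (0.59, [413, 221, 30, 22]), (0.58, [391, 183, 29, 26])]
clip [(0.98, [328, 230, 31, 51])]
thumb_plate [(0.93, [329, 228, 34, 58])]
timer [(0.97, [292, 219, 26, 22])]
pot []
dish [(0.66, [371, 245, 23, 22])]
0.8
```

Run:
```python
import cv2
a=cv2.imread("pics/top0.png");cv2.imwrite("pics/top0c.png",cv2.resize(a[150:300,240:440],None,fx=4,fy=4,interpolation=cv2.INTER_CUBIC))
a=cv2.imread("pics/scene0.png");cv2.imwrite("pics/scene0c.png",cv2.resize(a[190:400,210:410],None,fx=2.8,fy=2.8,interpolation=cv2.INTER_CUBIC))
```

```text
(no output)
```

View pics/top0.png

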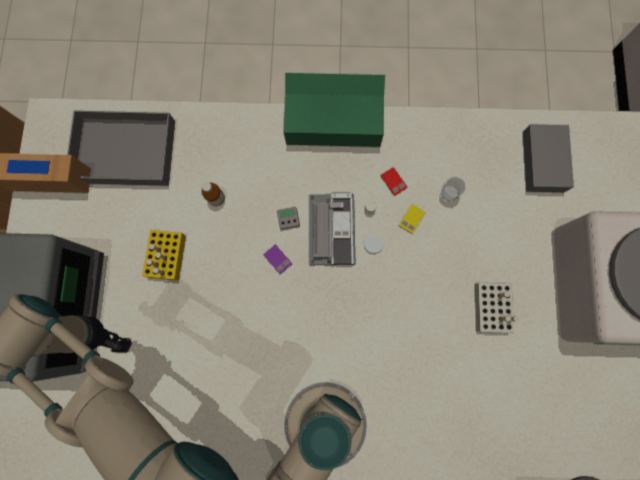

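```bash
sleep 0
```

```text
(no output)
```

View pics/top0c.png

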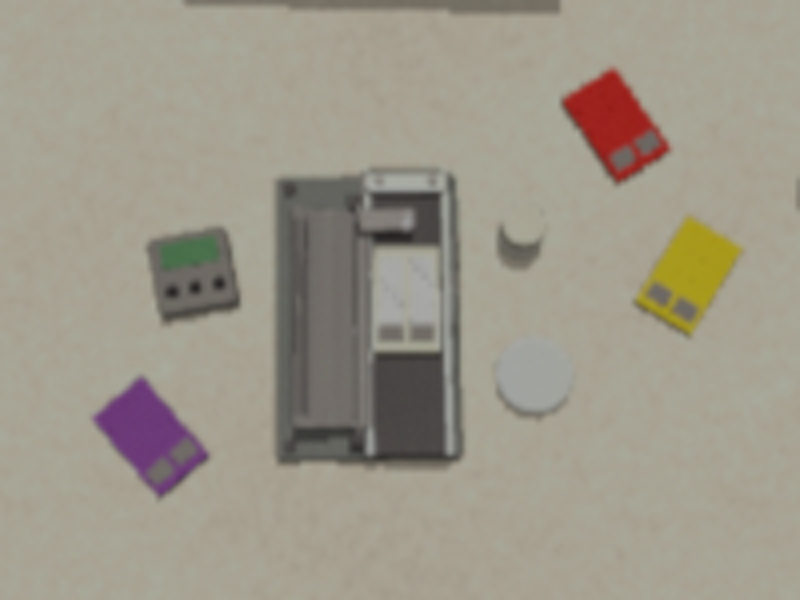

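View pics/scene0c.png

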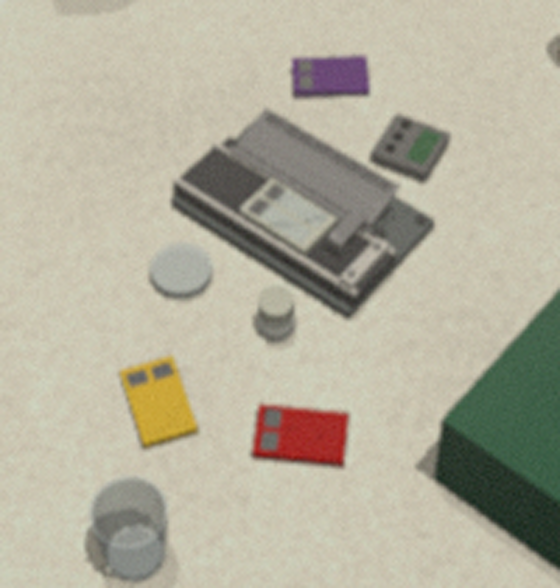

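```bash
cat > h.py <<'E'
import numpy as np,cv2
from scipy.spatial.transform import Rotation as R
def cam_ray(c,uv,pose=None):
    f=240/np.tan(np.radians(c["vertical_fov"])/2)
    uv=np.asarray(uv,float); x=(uv[0]-c["cx"])/f; y=(uv[1]-c["cy"])/f
    if "rvec" in c:
        Rm=cv2.Rodrigues(np.asarray(c["rvec"],float))[0]; o=-Rm.T@c["tvec"]; return o,Rm.T@np.array([x,y,1])
    th=np.hypot(x,y); s=np.sin(th)/th if th>1e-9 else 1
    d=np.array([x*s,y*s,np.cos(th)]); T=np.array(c["tool_from_camera"])
    P,q=pose; W=R.from_quat(q).as_matrix()
    return P+W@T[:3,3], W@(T[:3,:3]@d)
def at_z(c,uv,z,pose=None):
    o,d=cam_ray(c,uv,pose); return o+d*(z-o[2])/d[2]
def proj(c,p,pose=None):
    f=240/np.tan(np.radians(c["vertical_fov"])/2); p=np.asarray(p,float)
    if "rvec" in c:
        v=cv2.Rodrigues(np.asarray(c["rvec"],float))[0]@p+c["tvec"]; return np.array([c["cx"]+f*v[0]/v[2],c["cy"]+f*v[1]/v[2]])
    P,q=pose; W=R.from_quat(q).as_matrix(); T=np.array(c["tool_from_camera"])
    v=T[:3,:3].T@(W.T@(p-P)-T[:3,3]); h=np.hypot(v[0],v[1]); th=np.arctan2(h,v[2])
    return np.array([c["cx"]+f*th*v[0]/h,c["cy"]+f*th*v[1]/h])
E
python3 - <<'E'
from h import *
c=dict(vertical_fov=54.32097539734857,cx=324.74560811975033,cy=236.0700570569209,rvec=np.array([ 2.14162376, -2.08017448,  0.19930297]),tvec=np.array([2.41456747e-01, 5.32909729e+02, 1.32027233e+03]))
def P(n,u,v,z): print(n,at_z(c,(240+u/4-.375,150+v/4-.375),z).round(1))
P("hFL",374,246,40);P("hFR",438,250,40);P("hNR",439,352,40);P("hNL",371,349,40)
P("base NL",279,462,14);P("base FL",279,180,14);P("deckNR",458,458,34);P("deckFR",452,175,42)
P("dish",535,376,14);P("pot",522,225,45);P("timer",194,275,18)
E
```

```text
hFL [612.4  -6.9  40. ]
hFR [610.6 -54.9  40. ]
hNR [532.8 -57.1  40. ]
hNL [533.6  -6.7  40. ]
base NL [450.9  59.6  14. ]
base FL [669.5  67.5  14. ]
deckNR [454.9 -72.9  34. ]
deckFR [668.7 -64.2  42. ]
dish [ 521.6 -130.7   14. ]
pot [ 630.3 -117.1   45. ]
timer [591.6 129.2  18. ]
```

Request:
drive_tool:
  series:
    - [0, 0, 0, 0, 0, -0.147, 0.36]
    - [0, 0, 0, 0, 0, -0.147, 0.36]
    - [0, 0, 0, 0, 0, -0.147, 0.36]
    - [0, 0, 0, 0, 0, -0.147, 0.36]
    - [-0.43, -0.95, 0, 0, 0, 0, 0.36]
    - [-0.43, -0.95, 0, 0, 0, 0, 0.36]
    - [-0.43, -0.95, 0, 0, 0, 0, 0.36]
    - [-0.43, -0.95, 0, 0, 0, 0, 0.36]
    - [-0.43, -0.95, 0, 0, 0, 0, 0.36]
    - [-0.43, -0.95, 0, 0, 0, 0, 0.36]

```text
clock: 1.63
tool_pos: [349.7, 297.4, 231.5]
eef_rot: [-0.017, 1.0, 0.0, 0.0]
force: [0.1, -0.2, 0.3]
finger_gap: 0.638
```

Request:
drive_tool:
  series:
    - [-0.43, -0.95, 0, 0, 0, 0, 0.36]
    - [-0.43, -0.95, 0, 0, 0, 0, 0.36]
    - [-0.43, -0.95, 0, 0, 0, 0, 0.36]
    - [-0.43, -0.95, 0, 0, 0, 0, 0.36]
    - [-0.43, -0.95, 0, 0, 0, 0, 0.36]
    - [-0.43, -0.95, 0, 0, 0, 0, 0.36]
    - [-0.43, -0.95, 0, 0, 0, 0, 0.36]
    - [-0.43, -0.95, 0, 0, 0, 0, 0.36]
    - [0, 0, 0, 0, 0, 0, 0.36]

```text
clock: 2.38
tool_pos: [501.0, -6.7, 231.3]
eef_rot: [-0.014, 1.0, -0.002, 0.002]
force: [0.7, -0.2, 0.1]
finger_gap: 0.639
```

Run:
```python
from station import r,vision,nets
import cv2
from h import *
s=r.observe();pose=(s["tool_pos"],s["eef_rot"]);print(s["clock"],s["tool_pos"].round(1),s["eef_rot"].round(4),R.from_quat(s["eef_rot"]).as_matrix().round(3),s["finger_gap"],s["force"])
c=vision.camera("wrist");cv2.imwrite("pics/w1.png",c["image"][:,:,::-1]);print({k:v for k,v in c.items() if k!="image"})
import pickle;pickle.dump((c,pose),open("w1.pkl","wb"))
```

```text
2.3833 [501.   -6.7 231.3] [-0.0139  0.9999 -0.0025  0.0019] [[-1.    -0.028  0.004]
 [-0.028  1.    -0.005]
 [-0.004 -0.005 -1.   ]] 0.6393564549704973 [ 0.65726235 -0.23396197  0.14350694]
{'vertical_fov': 65.70646984690485, 'cx': 320.31137347506177, 'cy': 242.05751694065185, 'tool_from_camera': array([[-1.34293741e-04, -9.61815816e-01, -2.73697492e-01,
         6.93412468e+01],
       [ 9.99999907e-01, -2.41501497e-04,  3.58009241e-04,
         6.22901626e-02],
       [-4.10437305e-04, -2.73697419e-01,  9.61815759e-01,
        -1.43318717e+02],
       [ 0.00000000e+00,  0.00000000e+00,  0.00000000e+00,
         1.00000000e+00]])}
```

View pics/w1.png

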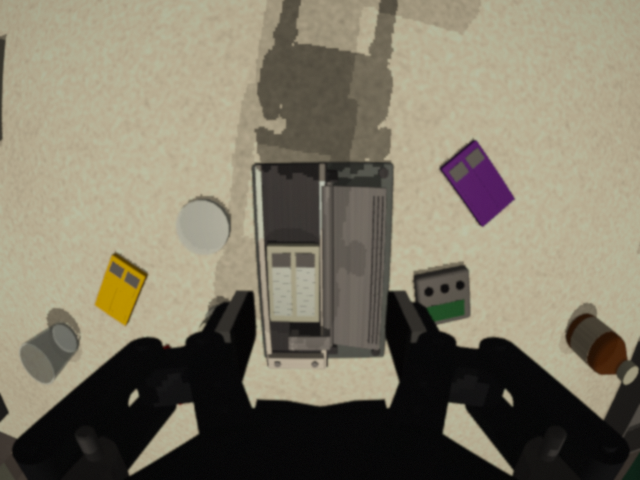

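Run:
```python
import cv2
a=cv2.imread("pics/w1.png");cv2.imwrite("pics/w1c.png",cv2.resize(a[150:375,235:410],None,fx=4,fy=2.6*4/2.6/1.5,interpolation=cv2.INTER_CUBIC)[:600])
cv2.imwrite("pics/w1c.png",cv2.resize(a[150:300,235:410],None,fx=4,fy=4,interpolation=cv2.INTER_CUBIC))
cv2.imwrite("pics/w1d.png",cv2.resize(a[230:380,235:410],None,fx=4,fy=4,interpolation=cv2.INTER_CUBIC))
```

```text
(no output)
```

View pics/w1c.png

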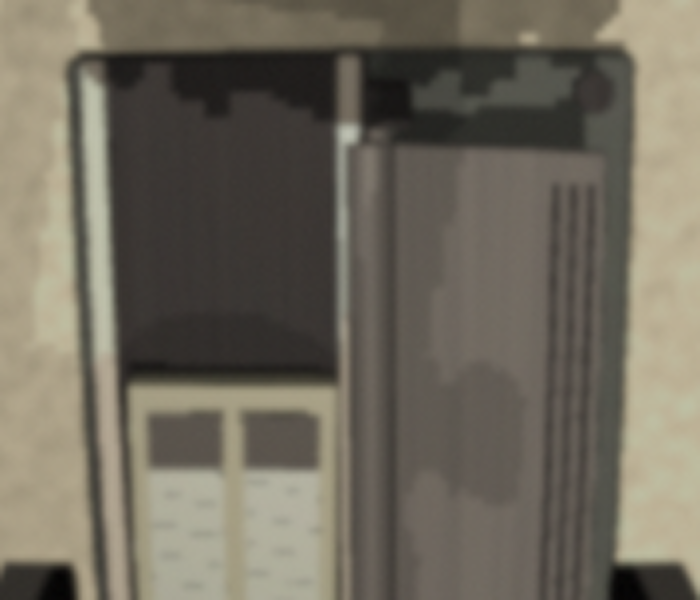

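View pics/w1d.png

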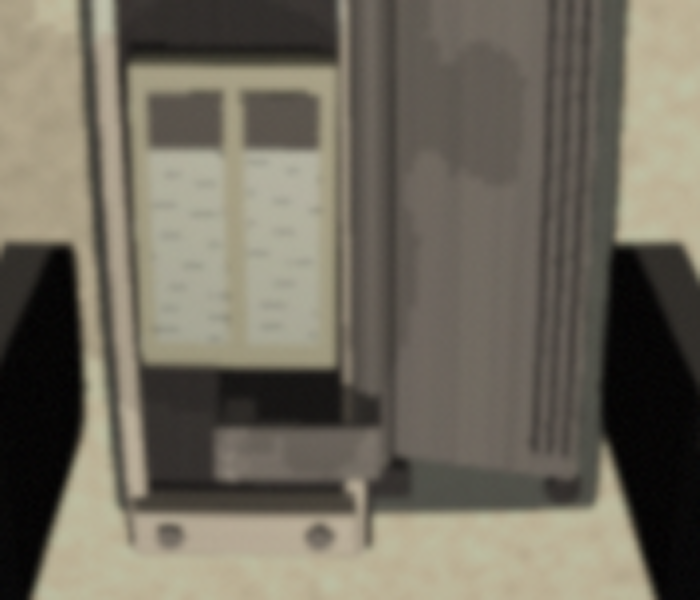

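Run:
```python
import pickle
from h import *
from scipy.optimize import least_squares
c,pose=pickle.load(open("w1.pkl","rb"))
f=lambda x,y,o:(235+x/4-.375,o+y/4-.375)
pts=[((-110,-66,34),f(80,60,150)),((-110,-61,34),f(105,60,150)),((-110,-2,34),f(359,56,150)),((-110,66,14),f(630,50,150)),((110,66,14),f(597,505,230)),((75,-61,34),f(146,460,230))]
def W(s,p):
    X,Y,t=s;return np.array([X+p[0]*np.cos(t)-p[1]*np.sin(t),Y+p[0]*np.sin(t)+p[1]*np.cos(t),p[2]])
def res(s):
    return np.concatenate([(at_z(c,uv,p[2],pose)-W(s,p))[:2] for p,uv in pts])
q=least_squares(res,[562,-2.5,.035],x_scale=[1,1,.01],loss="soft_l1");print(q.x,res(q.x).reshape(-1,2).round(1))
X,Y,t=q.x
for n,uv in dict(NR=f(130,383,150),NL=f(335,383,150),FR=f(145,365,230),FL=f(337,365,230)).items():
    w=at_z(c,uv,40,pose); d=w[:2]-[X,Y]; print(n,w.round(1),(d[0]*np.cos(t)+d[1]*np.sin(t)).round(1),(-d[0]*np.sin(t)+d[1]*np.cos(t)).round(1))
```

```text
[5.64412264e+02 1.17480371e+00 4.11973188e-02] [[-0.4  0.1]
 [-0.2  0.9]
 [ 0.3  0.3]
 [ 0.2 -1.4]
 [-1.4 -0.8]
 [ 3.5  0.4]]
NR [532.3 -56.9  40. ] -34.5 -56.7
NL [530.9  -8.4  40. ] -33.9 -8.2
FR [612.8 -54.8  40. ] 46.0 -57.9
FL [610.8  -5.8  40. ] 46.0 -8.9
```

Request:
drive_tool:
  series:
    - [-0.16, 0.14, 0.5, 0, 0, -0.017, 0.36]
    - [0, 0, 0.9, 0, 0, 0, 0.36]
    - [0, 0, 0.9, 0, 0, 0, 0.36]
    - [0, 0, 0.9, 0, 0, 0, 0.36]
    - [0, 0, 0.5, 0, 0, 0, 0.36]
    - [0, 0, 0.0, 0, 0, 0, 0.36]
    - [0, 0, 0, 0, 0, 0, 0.36]

```text
clock: 3.02
tool_pos: [502.3, 7.1, 82.9]
eef_rot: [-0.024, 1.0, 0.0, -0.001]
force: [0.9, -0.1, 0.3]
finger_gap: 0.636
```

```bash
cat > look.py <<'E'
import sys,pickle
from station import r,vision,nets
from h import *
n=sys.argv[1]
s=r.observe();pose=(s["tool_pos"],s["eef_rot"]);M=R.from_quat(s["eef_rot"]).as_matrix()
X,Y,t=564.4,1.2,.0412
d=s["tool_pos"][:2]-[X,Y]
print(s["clock"],s["tool_pos"].round(1),"stage xy",(d[0]*np.cos(t)+d[1]*np.sin(t)).round(1),(-d[0]*np.sin(t)+d[1]*np.cos(t)).round(1),"yaw",np.arctan2(-M[0,1],M[1,1]).round(4),"z",M[:,2].round(4),s["finger_gap"],s["force"].round(2))
c=vision.camera("wrist");cv2.imwrite(f"pics/{n}.png",c["image"][:,:,::-1]);pickle.dump((c,pose),open(n+".pkl","wb"))
E
python3 look.py w2
```

```text
3.0167 [502.3   7.1  82.9] stage xy -61.8 8.4 yaw 0.0484 z [-2.4e-03  6.0e-04 -1.0e+00] 0.6359171386531993 [ 0.89 -0.14  0.33]
```

View pics/w2.png

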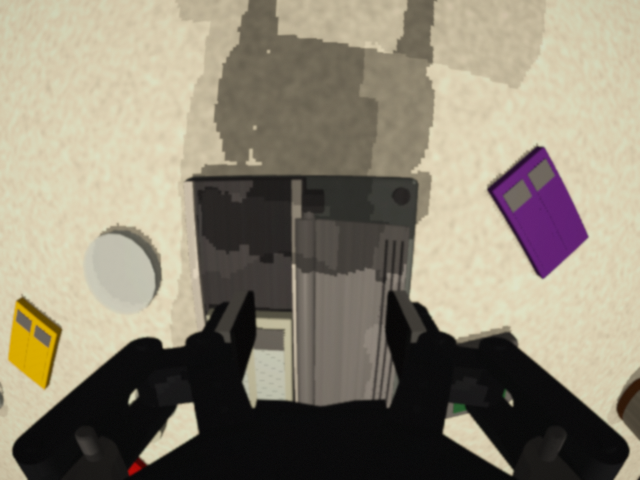

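```bash
python3 - <<'E'
import pickle
from h import *
c,pose=pickle.load(open("w2.pkl","rb"))
W=R.from_quat(pose[1]).as_matrix()
for dz in (0,4,8,12):
  for x in (11,-11):
    print(dz,x,[proj(c,pose[0]+W@np.array([x,y,-dz]),pose).round(0) for y in (-41,-27,27,41)])
E
python3 - <<'E'
import cv2
a=cv2.imread("pics/w2.png");cv2.imwrite("pics/w2c.png",cv2.resize(a[260:410,180:440],None,fx=3,fy=3,interpolation=cv2.INTER_CUBIC))
E
```

```text
0 11 [array([224., 282.]), array([256., 282.]), array([384., 282.]), array([416., 282.])]
0 -11 [array([228., 327.]), array([259., 328.]), array([381., 328.]), array([412., 327.])]
4 11 [array([221., 285.]), array([254., 286.]), array([386., 286.]), array([419., 285.])]
4 -11 [array([226., 332.]), array([258., 333.]), array([382., 333.]), array([414., 331.])]
8 11 [array([219., 289.]), array([252., 290.]), array([388., 290.]), array([421., 289.])]
8 -11 [array([224., 336.]), array([256., 337.]), array([384., 337.]), array([416., 336.])]
12 11 [array([216., 293.]), array([251., 294.]), array([389., 294.]), array([424., 293.])]
12 -11 [array([222., 341.]), array([255., 342.]), array([385., 342.]), array([418., 341.])]
```

View pics/w2c.png

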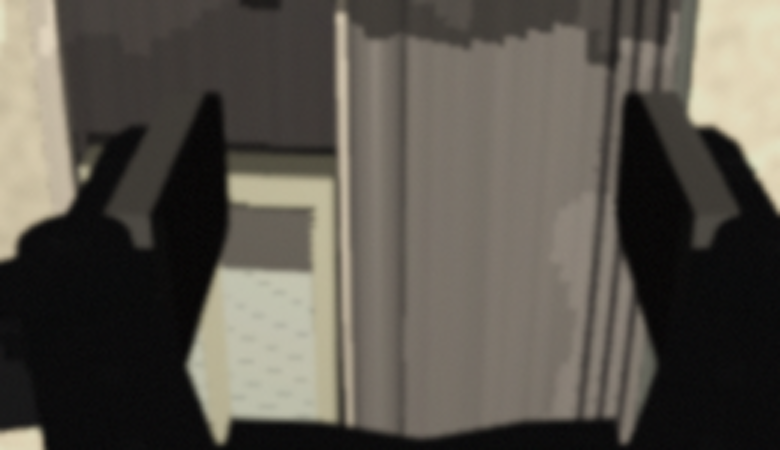

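Request:
drive_tool:
  series:
    - [-0.12, -0.21, 0.3, 0, 0, 0.009, 0.29]
    - [0, 0, 0.3, 0, 0, 0, 0.29]
    - [0, 0, 0, 0, 0, 0, 0.29]
    - [0, 0, 0, 0, 0, 0, 0.29]

```text
clock: 3.4
tool_pos: [509.3, -1.9, 60.8]
eef_rot: [-0.02, 1.0, -0.0, 0.001]
force: [-0.1, 0.9, -0.1]
finger_gap: 0.71
```

```bash
python3 look.py w3;python3 - <<'E'
import cv2
a=cv2.imread("pics/w3.png");cv2.imwrite("pics/w3c.png",cv2.resize(a[170:420,130:470],None,fx=2.3,fy=2.3,interpolation=cv2.INTER_CUBIC))
E
```

```text
3.4 [509.3  -1.9  60.8] stage xy -55.2 -0.9 yaw 0.0404 z [ 2.2e-03 -1.0e-04 -1.0e+00] 0.7099351176456865 [-0.11  0.87 -0.08]
```

View pics/w3c.png

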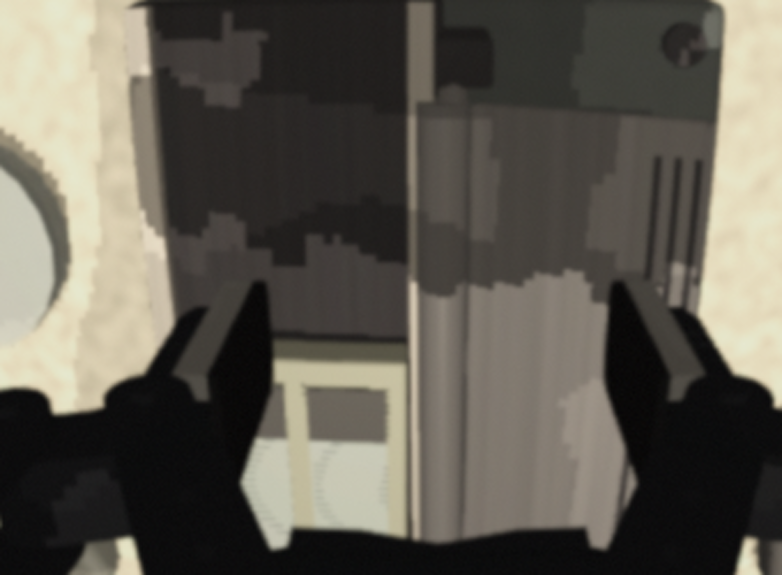

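Run:
```python
import pickle
from h import *
c,pose=pickle.load(open("w3.pkl","rb"))
W=R.from_quat(pose[1]).as_matrix();t=.0412
f=lambda x,y:(130+x/2.3-.3,170+y/2.3-.3)
for n,p,z in [("rear L",(405,358),40),("rear R",(275,358),40),("rear bot",(300,342),30),("stage near rail",(434,2),34),("rail in",(408,3),34),("rail R in",(150,10),34),("base near",(720,8),14),("plate near",(470,103),42),("plate mid-left near",(710,123),50)]:
    w=at_z(c,f(*p),z,pose); d=w[:2]-[564.4,1.2]
    print(n,w.round(1),(d[0]*np.cos(t)+d[1]*np.sin(t)).round(1),(-d[0]*np.sin(t)+d[1]*np.cos(t)).round(1))
for dz in (8,10,12): print(dz,[(proj(c,pose[0]+W@np.array([11,y,-dz]),pose)-[129.7,169.7])*2.3 for y in (-30,30)])
```

```text
rear L [530.3  -8.2  40. ] -34.5 -8.0
rear R [532.  -36.9  40. ] -34.0 -36.7
rear bot [532.9 -32.8  30. ] -32.8 -32.7
stage near rail [454.5  -4.9  34. ] -110.0 -1.6
rail in [454.9 -10.   34. ] -109.8 -6.7
rail R in [457.3 -63.4  34. ] -109.7 -60.2
base near [453.7  60.8  14. ] -108.2 64.1
plate near [473.1   2.9  42. ] -91.1 5.4
plate mid-left near [473.1  48.7  50. ] -89.3 51.2
8 [array([265.60069071, 275.92910135]), array([609.90822649, 275.85718583])]
10 [array([263.44488266, 280.47858657]), array([612.05740361, 280.4062857 ])]
12 [array([261.23873685, 285.14042102]), array([614.2567981 , 285.06775307])]
```

Request:
drive_tool:
  series:
    - [0, 0, 0.3, 0, 0, 0, 0.29]
    - [0, 0, 0.2, 0, 0, 0, 0.29]
    - [0, 0, 0.1, 0, 0, 0, 0.29]
    - [0, 0, 0, 0, 0, 0, 0.29]

```text
clock: 3.78
tool_pos: [509.2, -1.6, 35.7]
eef_rot: [-0.02, 1.0, 0.0, 0.001]
force: [1.0, 1.6, 5.5]
finger_gap: 0.714
```

Request:
drive_tool:
  series:
    - [0, 0, 0.1, 0, 0, 0, 0.29]
    - [0, 0, 0.1, 0, 0, 0, 0.29]
    - [0, 0, 0, 0, 0, 0, 0.29]

```text
clock: 4.03
tool_pos: [509.3, -1.2, 28.1]
eef_rot: [-0.02, 1.0, 0.001, 0.001]
force: [0.3, 3.0, 8.1]
finger_gap: 0.706
```

```bash
python3 look.py w4;python3 - <<'E'
from station import r,vision
import cv2
a=cv2.imread("pics/w4.png");cv2.imwrite("pics/w4c.png",cv2.resize(a[170:420,130:470],None,fx=2.3,fy=2.3,interpolation=cv2.INTER_CUBIC))
a=vision.camera("scene")["image"][:,:,::-1];cv2.imwrite("pics/s4c.png",cv2.resize(a[210:330,240:400],None,fx=5,fy=5,interpolation=cv2.INTER_CUBIC))
E
```

```text
4.0333 [509.3  -1.2  28.1] stage xy -55.1 -0.1 yaw 0.0393 z [ 0.0019  0.0016 -1.    ] 0.7061689871270488 [0.28 2.96 8.09]
```

View pics/w4c.png

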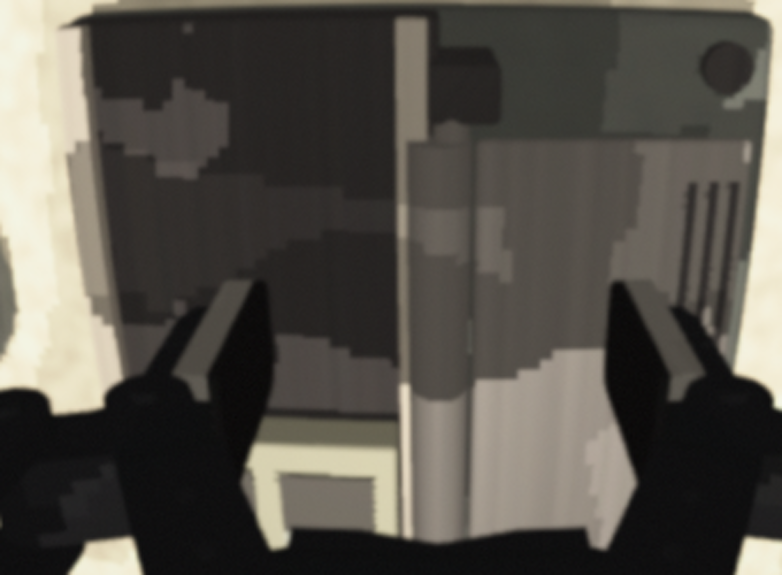

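View pics/s4c.png

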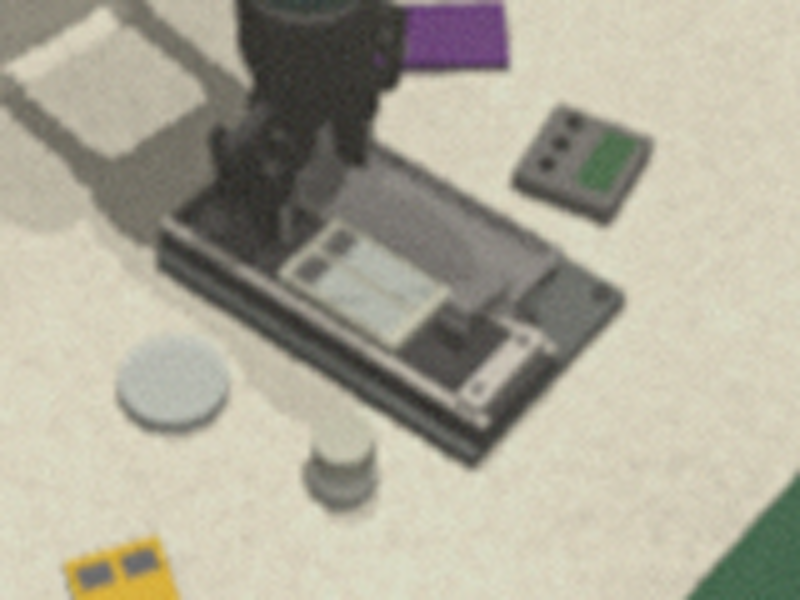

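Request:
drive_tool:
  series:
    - [0, 0, 0.07, 0, 0, 0, 0.29]
    - [0, 0, 0, 0, 0, 0, 0.29]
    - [0, 0, 0, 0, 0, 0, 0.29]

```text
clock: 4.38
tool_pos: [509.4, -1.2, 25.9]
eef_rot: [-0.02, 1.0, 0.001, 0.001]
force: [-1.4, 3.6, 7.6]
finger_gap: 0.707
```

Request:
drive_tool:
  series:
    - [-0.06, 0, 0.025, 0, 0, 0, 0.29]
    - [-0.06, 0, 0, 0, 0, 0, 0.29]
    - [-0.06, 0, 0, 0, 0, 0, 0.29]
    - [-0.06, 0, 0, 0, 0, 0, 0.29]
    - [-0.06, 0, 0, 0, 0, 0, 0.29]
    - [-0.06, 0, 0, 0, 0, 0, 0.29]
    - [-0.06, 0, 0, 0, 0, 0, 0.29]
    - [-0.06, 0, 0, 0, 0, 0, 0.29]

```text
clock: 5.05
tool_pos: [520.7, -0.2, 25.2]
eef_rot: [-0.021, 1.0, 0.001, -0.006]
force: [-11.2, 2.9, 20.3]
finger_gap: 0.713
```

```bash
python3 look.py w5;python3 - <<'E'
from station import r,vision
import cv2
a=cv2.imread("pics/w5.png");cv2.imwrite("pics/w5c.png",cv2.resize(a[170:420,130:470],None,fx=2.3,fy=2.3,interpolation=cv2.INTER_CUBIC))
a=vision.camera("scene")["image"][:,:,::-1];cv2.imwrite("pics/s5c.png",cv2.resize(a[210:330,240:400],None,fx=5,fy=5,interpolation=cv2.INTER_CUBIC))
E
```

```text
5.05 [ 5.207e+02 -2.000e-01  2.520e+01] stage xy -43.7 0.4 yaw 0.0418 z [-0.0125  0.0017 -0.9999] 0.7125030221734032 [-11.23   2.94  20.3 ]
```

View pics/w5c.png

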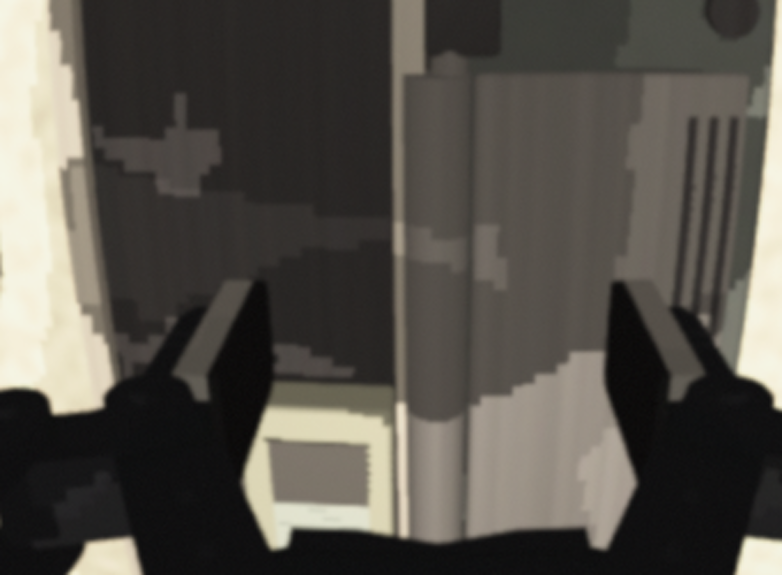

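View pics/s5c.png

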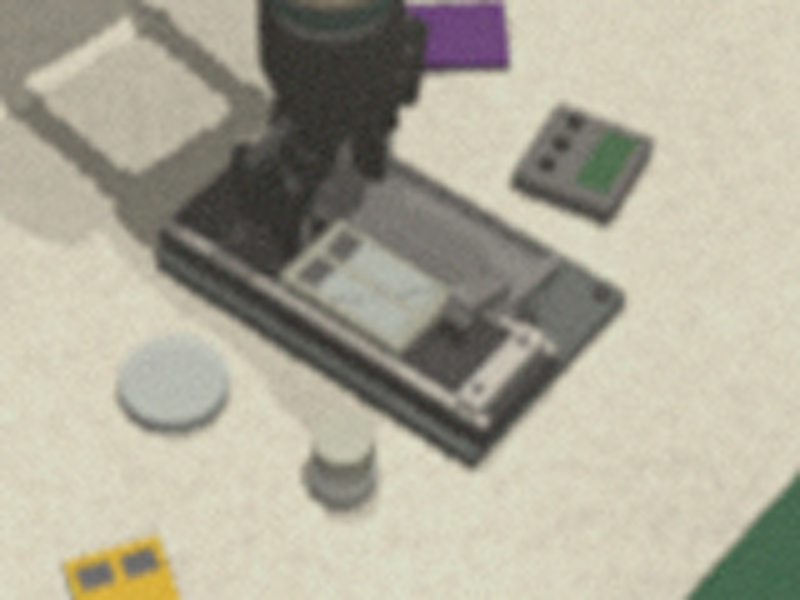

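Run:
```python
import pickle
from h import *
t=.0412
f=lambda x,y:(130+x/2.3-.3,170+y/2.3-.3)
def S(w): 
    d=w[:2]-[564.4,1.2]; return (d[0]*np.cos(t)+d[1]*np.sin(t)).round(1),(-d[0]*np.sin(t)+d[1]*np.cos(t)).round(1)
for n,pts in dict(w4=[((395,445),40),((395,417),30),((275,417),30),((450,137),42),((745,140),38)],w5=[((390,409),40),((390,386),30),((275,382),30),((450,73),42),((750,73),38)]).items():
    c,pose=pickle.load(open(n+".pkl","rb"))
    for p,z in pts: print(n,p,z,S(at_z(c,f(*p),z,pose)))
    W=R.from_quat(pose[1]).as_matrix()
    for uv in ((262,282),(612,282)):
      o,d=cam_ray(c,f(*uv),pose); o=W.T@(o-pose[0]); d=W.T@d; k=(11-o[0])/d[0]; print("tip tool",(o+k*d).round(1))
```

```text
w4 (395, 445) 40 (np.float64(-33.9), np.float64(-8.0))
w4 (395, 417) 30 (np.float64(-33.7), np.float64(-8.5))
w4 (275, 417) 30 (np.float64(-33.1), np.float64(-32.2))
w4 (450, 137) 42 (np.float64(-92.5), np.float64(1.9))
w4 (745, 140) 38 (np.float64(-91.0), np.float64(51.6))
tip tool [ 11.  -30.1 -10.7]
tip tool [ 11.   29.9 -10.7]
w5 (390, 409) 40 (np.float64(-32.2), np.float64(-8.0))
w5 (390, 386) 30 (np.float64(-31.1), np.float64(-8.5))
w5 (275, 382) 30 (np.float64(-31.5), np.float64(-30.2))
w5 (450, 73) 42 (np.float64(-91.3), np.float64(2.2))
w5 (750, 73) 38 (np.float64(-91.4), np.float64(51.1))
tip tool [ 11.  -30.1 -10.6]
tip tool [ 11.   29.9 -10.7]
```

Request:
drive_tool:
  series:
    - [0, 0, 0, 0, 0, 0, 0.29]
    - [0, 0, 0, 0, 0, 0, 0.29]

```text
clock: 5.32
tool_pos: [521.8, -0.2, 25.2]
eef_rot: [-0.021, 1.0, 0.001, -0.005]
force: [-11.4, 1.7, 21.9]
finger_gap: 0.708
```

```bash
python3 look.py w6;python3 - <<'E'
from station import r,vision
import cv2
a=cv2.imread("pics/w6.png");cv2.imwrite("pics/w6c.png",cv2.resize(a[170:420,130:470],None,fx=2.3,fy=2.3,interpolation=cv2.INTER_CUBIC))
E
```

```text
5.3167 [ 5.218e+02 -2.000e-01  2.520e+01] stage xy -42.6 0.4 yaw 0.0418 z [-0.0108  0.0017 -0.9999] 0.7084494426061833 [-11.39   1.67  21.9 ]
```

View pics/w6c.png

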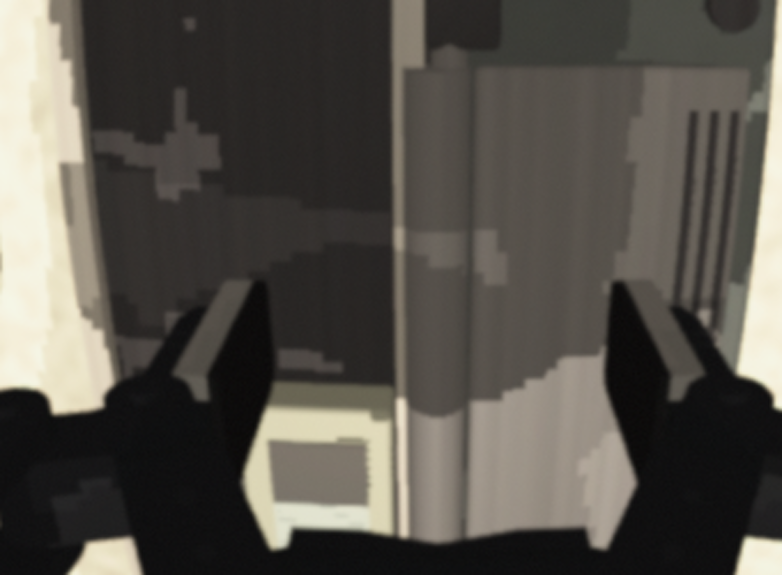

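Request:
drive_tool:
  series:
    - [0, 0, -0.06, 0, 0, 0, 0.29]
    - [0, 0, 0, 0, 0, 0, 0.29]

```text
clock: 5.53
tool_pos: [524.7, -0.6, 27.1]
eef_rot: [-0.021, 1.0, 0.0, -0.002]
force: [-5.6, 1.8, 8.5]
finger_gap: 0.707
```

```bash
python3 look.py w7;python3 - <<'E'
from station import r,vision
import cv2
a=cv2.imread("pics/w7.png");cv2.imwrite("pics/w7c.png",cv2.resize(a[170:420,130:470],None,fx=2.3,fy=2.3,interpolation=cv2.INTER_CUBIC))
E
```

```text
5.5333 [524.7  -0.6  27.1] stage xy -39.8 -0.2 yaw 0.0411 z [-4.9e-03  9.0e-04 -1.0e+00] 0.7070513254732166 [-5.6   1.78  8.48]
```

View pics/w7c.png

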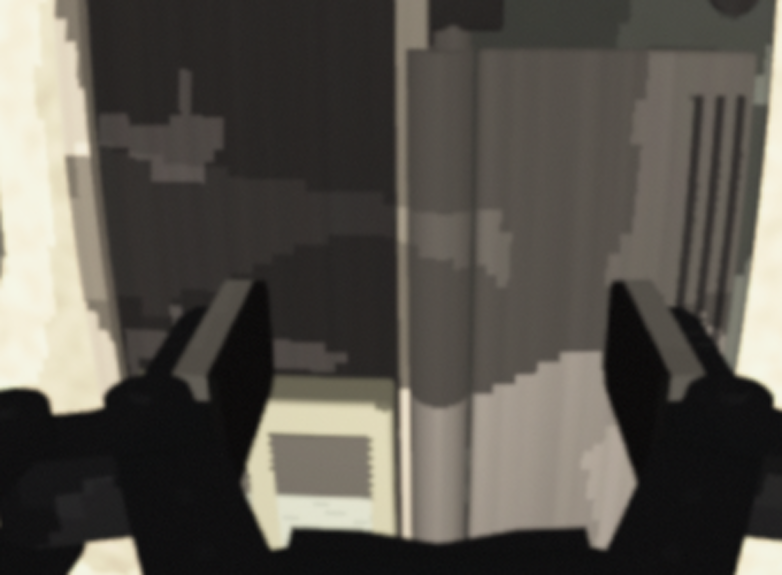

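Request:
drive_tool:
  series:
    - [-0.05, 0, -0.04, 0, 0, 0, 0.29]
    - [-0.05, 0, 0, 0, 0, 0, 0.29]
    - [-0.05, 0, 0, 0, 0, 0, 0.29]
    - [-0.05, 0, 0, 0, 0, 0, 0.29]
    - [-0.05, 0, 0, 0, 0, 0, 0.29]
    - [-0.05, 0, 0, 0, 0, 0, 0.29]
    - [-0.05, 0, 0, 0, 0, 0, 0.29]

```text
clock: 6.17
tool_pos: [538.8, -0.5, 28.1]
eef_rot: [-0.021, 1.0, 0.0, -0.003]
force: [-5.3, 0.3, 7.6]
finger_gap: 0.707
```

```bash
python3 look.py w8;python3 - <<'E'
from station import r,vision
import cv2
a=cv2.imread("pics/w8.png");cv2.imwrite("pics/w8c.png",cv2.resize(a[170:420,130:470],None,fx=2.3,fy=2.3,interpolation=cv2.INTER_CUBIC))
a=vision.camera("scene")["image"][:,:,::-1];cv2.imwrite("pics/s8c.png",cv2.resize(a[210:330,240:400],None,fx=5,fy=5,interpolation=cv2.INTER_CUBIC))
E
```

```text
6.1667 [ 5.388e+02 -5.000e-01  2.810e+01] stage xy -25.7 -0.7 yaw 0.0414 z [-5.6e-03  2.0e-04 -1.0e+00] 0.7073337204628851 [-5.33  0.32  7.56]
```

View pics/w8c.png

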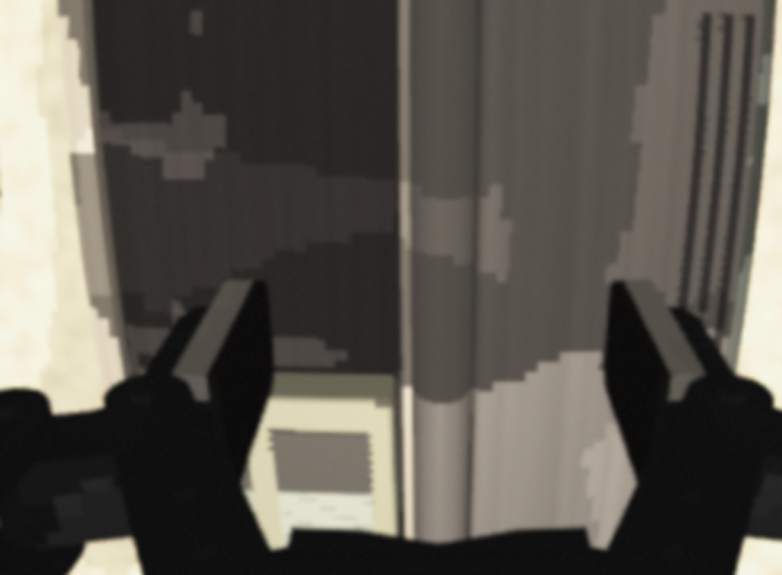

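View pics/s8c.png

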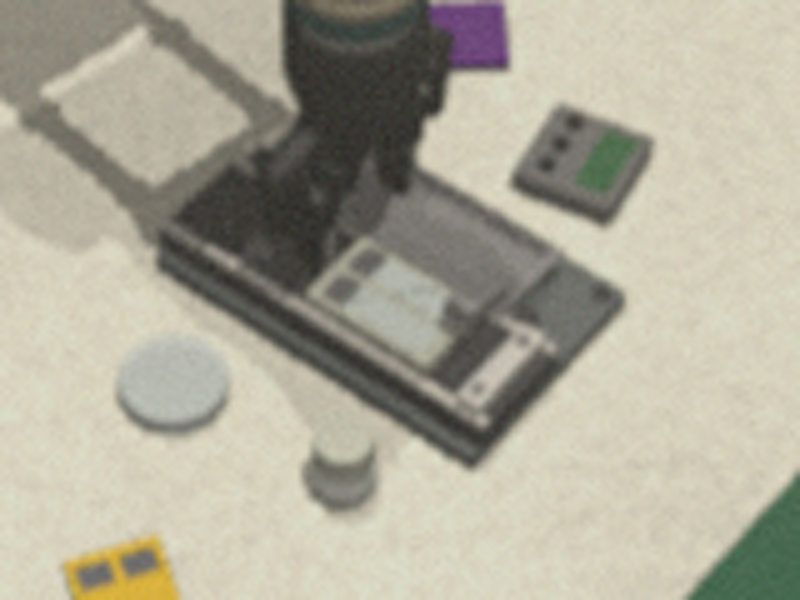

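Request:
drive_tool:
  series:
    - [-0.05, 0, 0, 0, 0, 0, 0.29]
    - [-0.05, 0, 0, 0, 0, 0, 0.29]
    - [-0.05, 0, 0, 0, 0, 0, 0.29]
    - [-0.05, 0, 0, 0, 0, 0, 0.29]
    - [-0.05, 0, 0, 0, 0, 0, 0.29]
    - [-0.05, 0, 0, 0, 0, 0, 0.29]
    - [-0.05, 0, 0, 0, 0, 0, 0.29]
    - [-0.05, 0, 0, 0, 0, 0, 0.29]
    - [0, 0, 0, 0, 0, 0, 0.29]

```text
clock: 7.02
tool_pos: [555.4, 0.1, 28.2]
eef_rot: [-0.021, 1.0, 0.0, -0.002]
force: [-5.4, -0.2, 7.4]
finger_gap: 0.709
```

```bash
python3 look.py w9;python3 - <<'E'
import cv2,pickle
from h import *
t=.0412
f=lambda x,y:(130+x/2.3-.3,170+y/2.3-.3)
def S(w): 
    d=w[:2]-[564.4,1.2]; return (d[0]*np.cos(t)+d[1]*np.sin(t)).round(1),(-d[0]*np.sin(t)+d[1]*np.cos(t)).round(1)
for n,pts in dict(w8=[((390,397),40),((390,375),30)]).items():
    c,pose=pickle.load(open(n+".pkl","rb"))
    for p,z in pts: print(n,p,z,S(at_z(c,f(*p),z,pose)))
a=cv2.imread("pics/w9.png");cv2.imwrite("pics/w9c.png",cv2.resize(a[170:420,130:470],None,fx=2.3,fy=2.3,interpolation=cv2.INTER_CUBIC))
E
```

```text
7.0167 [5.554e+02 1.000e-01 2.820e+01] stage xy -9.0 -0.7 yaw 0.0412 z [-4.5e-03  2.0e-04 -1.0e+00] 0.7094857462973174 [-5.39 -0.23  7.38]
w8 (390, 397) 40 (np.float64(-14.9), np.float64(-9.2))
w8 (390, 375) 30 (np.float64(-13.8), np.float64(-9.7))
```

View pics/w9c.png

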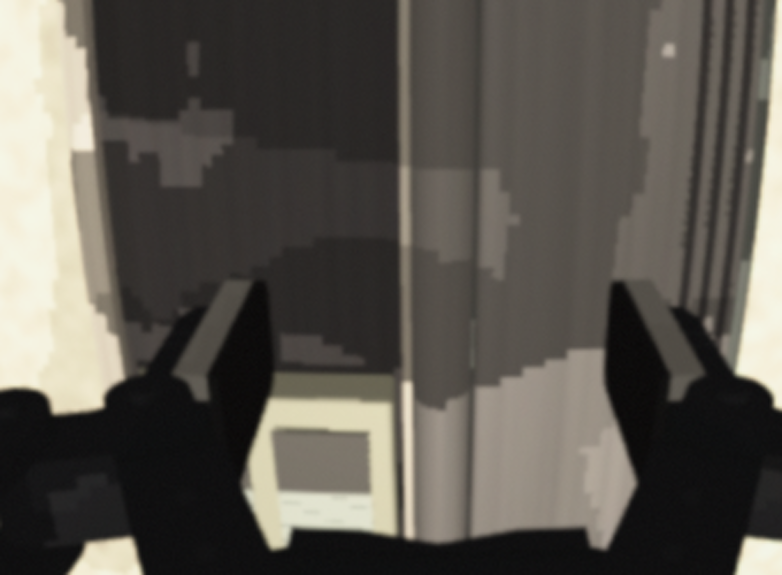

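Request:
drive_tool:
  series:
    - [-0.04, 0, 0, 0, 0, 0, 0.29]
    - [-0.04, 0, 0, 0, 0, 0, 0.29]
    - [-0.04, 0, 0, 0, 0, 0, 0.29]
    - [-0.04, 0, 0, 0, 0, 0, 0.29]
    - [0, 0, 0, 0, 0, 0, 0.29]

```text
clock: 7.48
tool_pos: [561.7, 0.3, 28.2]
eef_rot: [-0.021, 1.0, 0.0, -0.002]
force: [-4.7, 1.0, 8.1]
finger_gap: 0.707
```

Request:
drive_tool:
  series:
    - [-0.04, 0, 0, 0, 0, 0, 0.29]
    - [-0.04, 0, 0, 0, 0, 0, 0.29]
    - [0, 0, 0, 0, 0, 0, 0.29]

```text
clock: 7.73
tool_pos: [563.3, 0.4, 28.1]
eef_rot: [-0.021, 1.0, 0.0, -0.004]
force: [-7.3, 0.1, 9.4]
finger_gap: 0.707
```

Request:
drive_tool:
  series:
    - [-0.04, 0, 0, 0, 0, 0, 0.29]
    - [-0.04, 0, 0, 0, 0, 0, 0.29]
    - [0, 0, 0, 0, 0, 0, 0.29]

```text
clock: 7.98
tool_pos: [563.4, 0.5, 27.8]
eef_rot: [-0.021, 1.0, 0.0, -0.007]
force: [-11.7, -1.5, 12.8]
finger_gap: 0.711
```

```bash
python3 look.py w10;python3 - <<'E'
from station import r,vision
import cv2
a=cv2.imread("pics/w10.png");cv2.imwrite("pics/w10c.png",cv2.resize(a[170:420,130:470],None,fx=2.3,fy=2.3,interpolation=cv2.INTER_CUBIC))
a=vision.camera("scene")["image"][:,:,::-1];cv2.imwrite("pics/s10c.png",cv2.resize(a[210:330,240:400],None,fx=5,fy=5,interpolation=cv2.INTER_CUBIC))
E
```

```text
7.9833 [5.634e+02 5.000e-01 2.780e+01] stage xy -1.0 -0.7 yaw 0.0412 z [-0.0141 -0.     -0.9999] 0.7114235545647575 [-11.67  -1.54  12.81]
```

View pics/s10c.png

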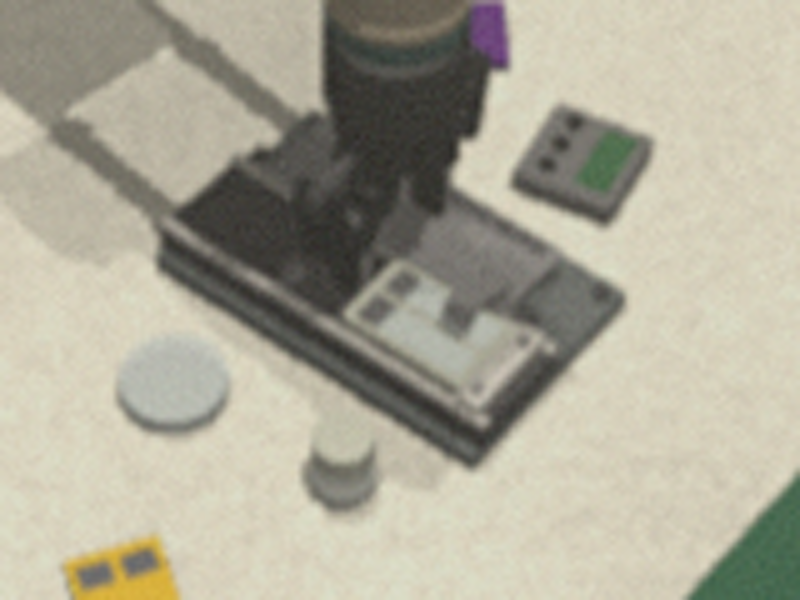

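Request:
drive_tool:
  series:
    - [0.08, 0, 0, 0, 0, 0, 0.29]
    - [0.08, 0, 0, 0, 0, 0, 0.29]
    - [0.08, 0, 0, 0, 0, 0, 0.29]
    - [0.08, 0, 0, 0, 0, 0, 0.29]
    - [0, 0, 0, 0, 0, 0, 0.29]

```text
clock: 8.5
tool_pos: [561.1, -0.2, 29.9]
eef_rot: [-0.02, 1.0, -0.0, 0.004]
force: [3.0, 1.8, 7.3]
finger_gap: 0.71
```

Request:
drive_tool:
  series:
    - [0.06, 0, 0, 0, 0, 0, 0.29]
    - [0.06, 0, 0, 0, 0, 0, 0.29]
    - [0, 0, -0.08, 0, 0, 0, 0.29]
    - [0, 0, -0.08, 0, 0, 0, 0.29]
    - [0, 0, -0.08, 0, 0, 0, 0.29]
    - [0, 0, -0.08, 0, 0, 0, 0.29]
    - [0, 0, -0.15, 0, 0, 0, 0.29]
    - [0, 0, -0.3, 0, 0, 0, 0.29]
    - [0, 0, -0.5, 0, 0, 0, 0.29]
    - [0, 0, -0.8, 0, 0, 0, 0.29]

```text
clock: 9.33
tool_pos: [549.6, 0.1, 108.3]
eef_rot: [-0.02, 1.0, 0.001, -0.004]
force: [1.1, -0.6, -0.2]
finger_gap: 0.71
```

Request:
drive_tool:
  series:
    - [0.3, 0, -0.9, 0, 0, 0, 0.29]
    - [0.6, 0, -0.9, 0, 0, 0, 0.29]
    - [0.6, 0, -0.9, 0, 0, 0, 0.29]
    - [0.6, 0, -0.6, 0, 0, 0, 0.29]
    - [0, 0, 0, 0, 0, 0, 0.29]
    - [0, 0, 0, 0, 0, 0, 0.29]

```text
clock: 9.83
tool_pos: [470.1, -3.5, 241.1]
eef_rot: [-0.02, 1.0, -0.0, 0.002]
force: [1.1, -0.1, -0.6]
finger_gap: 0.712
```

```bash
python3 look.py w11;python3 - <<'E'
from station import r,vision
import cv2
a=cv2.imread("pics/w11.png");cv2.imwrite("pics/w11c.png",cv2.resize(a[150:400,200:440],None,fx=2.4,fy=2.4,interpolation=cv2.INTER_CUBIC))
a=vision.camera("scene")["image"][:,:,::-1];cv2.imwrite("pics/s11c.png",cv2.resize(a[210:330,240:400],None,fx=5,fy=5,interpolation=cv2.INTER_CUBIC))
E
```

```text
9.8333 [470.1  -3.5 241.1] stage xy -94.4 -0.9 yaw 0.0402 z [ 3.1e-03 -4.0e-04 -1.0e+00] 0.7119747395029029 [ 1.14 -0.15 -0.6 ]
```

View pics/w11c.png

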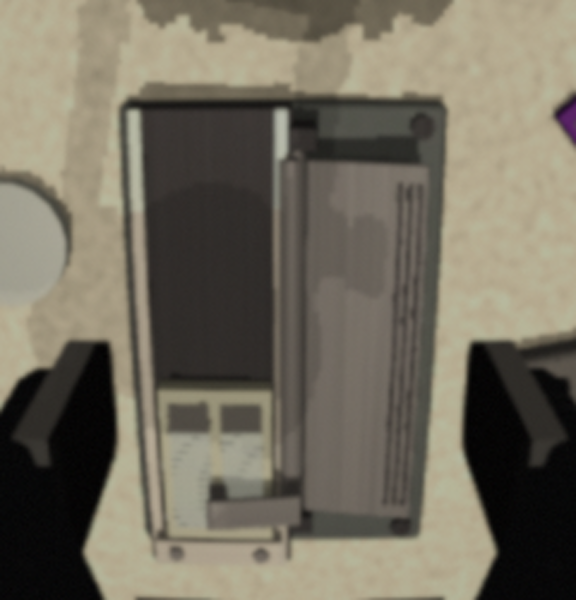

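View pics/s11c.png

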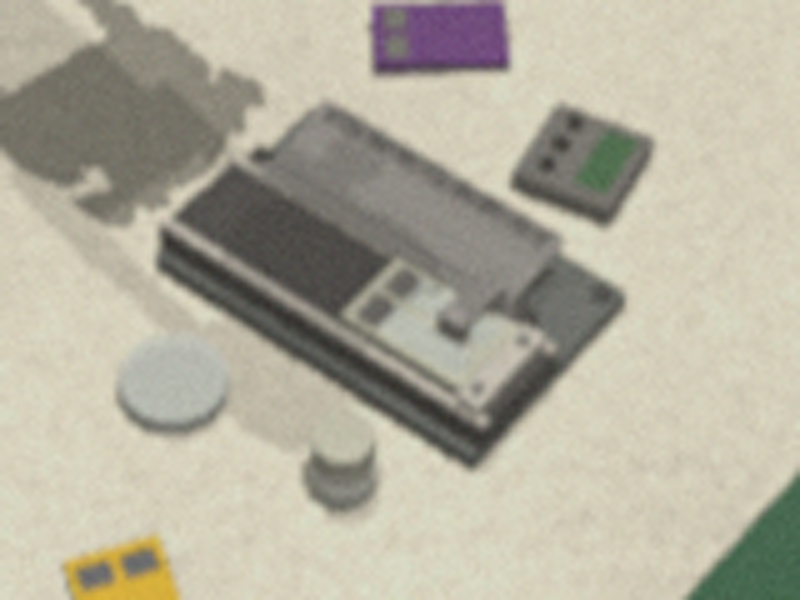

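Run:
```python
import pickle
from h import *
t=.0412
c,pose=pickle.load(open("w11.pkl","rb"))
for n,p,z in [("rearR",(160,388),40),("rearL",(271,388),40),("frontR",(168,535),40),("near",(280,104),34)]:
    w=at_z(c,(200+p[0]/2.4-.3,150+p[1]/2.4-.3),z,pose); d=w[:2]-[564.4,1.2]
    print(n,(d[0]*np.cos(t)+d[1]*np.sin(t)).round(1),(-d[0]*np.sin(t)+d[1]*np.cos(t)).round(1))
```

```text
rearR 9.8 -56.9
rearL 9.3 -8.8
frontR 88.7 -58.3
near -111.8 -4.5
```

Rear edge at x about +9.5 (goal +10, within about 1 mm measuring error; the near edge reads 1.8 mm short too), so it is home. I'm handing in.

```bash
python3 -c "
from station import r
print(r.hand_in(), r.observe()['clock'])"
```

```text
the job is handed in; nothing more can be done
the job is handed in; nothing more can be done
```

The slide holder is fully home against the end stop, clamped by the clip, and the job was handed in about 10 s into the 38 s limit.

**What I did:** With the gripper partly open across the stage, the left fingertip pressed the thumb plate down and held it. The right fingertip pushed the white holder along the channel until it stopped at the end stop. I backed off a few millimetres with the plate still down, released the clip, and moved clear.

**Last checks:**
- **Holder position:** In the last wrist picture its rear edge reads stage x +9.3 to +9.8, against a goal of +10. That is within my measuring error of 1–2 mm.
- **End stop contact:** At the end of the push the tool stopped advancing and the pushing force rose to about 12 N.
- **Clip:** The pictures show the clip's nose resting on the holder.
- **Robot:** It is clear of everything, with the force reading back to about zero.
- **Bystanders:** The pot, dish, timer and look-alikes in view look unmoved. I did not re-check the racks, bottle and beaker at the end, but the arm did not go near them while working.

**One thing went off:** My first estimate of fingertip height was about 5 mm out, so I pressed the plate onto its own stop with about 22 N. That stalled the push. I raised the tool about 4 mm, the force fell to about 8 N, and the push then went smoothly.

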